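# Sweep the loose nuts into the catch frame

## Task

With the fingers, sweep the three loose hexagonal nuts across the table top into the low three-sided catch frame, through its open side, until each nut lies flat and wholly inside it. Only slide them along the table, do not pick any up or lift them over the walls, and leave the round spacer bush, the standing bolt and the jar where they are.

Things in the scene. Friction and masses are not known exactly. Their poses are not given: they have to be found in the camera images.
- frame: catch frame of dark sheet steel, screwed to the table, no floor: three walls 30 mm high and 4 mm thick around a space 120 mm deep (its x) by 240 mm wide (its y), open on the side towards the robot. Origin at the middle of the open side, on the table; its x axis points inwards to the back wall (inner face at x = 120 mm), the side walls' inner faces are at y = +120 and -120 mm and begin at x = 0, z up
- nut_a: hexagonal steel nut lying flat: 36 mm across the flats, 42 mm across the corners, 20 mm high, round through hole 24 mm, about 110 g, slides freely on the table; origin at the centre of its underside, z up. The three nuts are alike
- nut_b: hexagonal steel nut lying flat: 36 mm across the flats, 42 mm across the corners, 20 mm high, round through hole 24 mm, about 110 g, slides freely on the table; origin at the centre of its underside, z up. The three nuts are alike
- nut_c: hexagonal steel nut lying flat: 36 mm across the flats, 42 mm across the corners, 20 mm high, round through hole 24 mm, about 110 g, slides freely on the table; origin at the centre of its underside, z up. The three nuts are alike
- bush: plain round steel spacer bush (thick tube) standing on end among the nuts, 50 mm across, 42 mm high, hole 26 mm, about 300 g, loose; origin at the centre of its underside. To be left alone
- bolt: steel bolt standing on its hexagonal head (36 mm across flats, 14 mm high), plain shank 20 mm thick, 68 mm tall in all, loose, beside the frame; origin at the centre of its underside. To be left alone
- jar: small closed jar, 60 mm across, 65 mm tall, loose, standing beside the frame; origin at the centre of its underside. To be left alone
Things that resemble listed ones, but are neither listed nor needed, are in the scene too. What is shaped like the nut_c but green or red is not meant.

How it is judged:
By the outcome, as a careful person would: the job done as asked, in the order asked, and still so for the second after the job is handed in, with the robot touching nothing.
It also fails if it takes over 72 s, if anything falls off the work surface, if the arm or the gripper's body presses on something with over 40 N, if the wrist force passes 120 N, or if a joint passes its speed limit or range.

## Robot

A 6-joint arm with a two-finger parallel gripper is mounted at the origin on the work surface. World frame = base frame: x ahead of the robot, y to its left, z up, the work surface at z = 0. Lengths are in mm, angles in degrees, forces in N, time in s.
With the tool pointing down it reaches from about 350 to 850 mm from the base axis. Payload 8.1 kg.
Tool frame: the origin (TCP) lies midway between the tips of the shut fingers; the grasp point (between the pads) lies 19 mm behind it (r.tcp_to_grasp is the distance from the TCP to the grasp point, in mm); z points along the fingers, y is the direction in which the jaws open and shut (so a half turn about z gives the same grasp; the last joint's range is limited). The gripper opens to 85 mm and grips with 20 to 120 N. Pads are 22 mm wide; open, the fingers measure 114 mm over their backs; the gripper's body (76 mm by 85 mm) begins 54 mm behind the grasp point. The pads swing forward as they close: fully open they stand 13 mm farther back than shut.
Start: joints at [-78.461, 7.471, 85.268, -0, 87.261, -4.893], TCP at [169.751, -575.491, 231.292] pointing down, gripper open.
Joint ranges: [-169.43, 169.43], [-51.17, 129.36], [1.28, 143.12], [-76.62, 256.62], [0, 156.53], [-152.29, 152.29]. Speed limits (degrees/s): [136.94, 136.94, 159.86, 180, 180, 180].

## Interface

Orientations are given as [roll, pitch, yaw] about the fixed x, y, z axes, in that order (R = Rz(yaw) Ry(pitch) Rx(roll)).
In Python, from bench import r gives the robot as it stands.
- The arm moves only by the tool jog_arm, never from a script. Its argument "targets" is a list of rows, each a list of 7 numbers: the shift along the tool's x, y, z in m, then the turn, a rotation vector about the tool's x, y, z in rad, then the closure, from 0 (fully open) to 1 (shut). In form: [[dx, dy, dz, wx, wy, wz, claw], ...]. A call has 1 to 5 rows; each row is the pose to reach, as a shift and turn from the pose commanded when the call began, along the tool's axes at that moment; what a row does not reach only later rows make up. A row lasts 1/12 s, in which the tool goes at most 41.7 mm and 7.16 degrees, less where a joint would pass 70% of its speed; a pose out of reach is approached as far as the arm can. A call with a gripper value outside its range is refused whole. The fingers move at their own pace and stop on an object; "newtons" is the grip in N (left out, the last holds). Time passes only in rows, so rows that repeat a pose let the fingers close. It gives the time, the measured TCP pose, the force and the opening at its end, in the units of the state.
- r.sense(): the state, without advancing time (a new reading comes with each control period).
- r.snapshot(name): name is "side" or "top"; returns a dict with "pixels" (384x512x3 uint8, red, green, blue), "fx", "fy", "cx", "cy" (pixels), "origin" and "attitude" of the camera in the world. Camera axes: x right, y down, z forward; pixel columns grow to the right and rows downward; lengths in mm; the calibration is good to about 2 mm. A picture is of the moment at which its call begins. There is no depth.
- r.hand_in(): hands the job in, once; it reports no verdict.
The state is a dict: "time": time; "joint_pos": joint angles; "qd": joint speeds; "joint_efforts": joint torques, N m; "tool_pos": TCP position; "tcp_rot": TCP orientation; "ft_force": force on the tool from outside, world axes, zero at the start; "wrist_torque": the same for the moment, N m; "finger_gap": finger opening in mm.
Only numpy, scipy, OpenCV 4.12 (cv2) and the standard library are available. Lean on these libraries where they do the work, as an engineer would, in place of code of your own. Each camera call takes 0.05 s, during which the arm holds its last target.

## Working session

There is one attempt and no reset: what is moved stays moved. The work goes in short steps, Python scripts to look and compute and a tool call to move; the robot and the scene stay as the last step left them, time stands still between calls to the robot, and variables do not carry over. Pictures are saved under pics/ and viewed, and the job is handed in when it is done.

Besides the shell and the picture viewer there is one more tool, called after "Emit:" as name([rows], argument=value, ...), one row to a line, values as JSON. jog_arm: Moves the arm, as the interface text tells. Its arguments: {"type":"object","properties":{"targets":{"type":"array","items":{"type":"array","items":{"type":"number"}}},"newtons":{"type":"number"}},"required":["targets"]}

```bash
ls; mkdir -p pics
python3 - <<'E'
from bench import r
import cv2
print(r.sense())
for n in("top","side"):
    s=r.snapshot(n)
    cv2.imwrite(f"pics/{n}0.png",cv2.cvtColor(s["pixels"],cv2.COLOR_RGB2BGR))
    print({k:v for k,v in s.items() if k!="pixels"})
E
```

```text
pics
{'time': 0.0, 'joint_pos': array([-7.84595506e+01,  7.51682938e+00,  8.53302758e+01,  6.47447570e-04,
        8.72617709e+01, -4.89134358e+00]), 'qd': array([ 0.0714913 , -0.03053877, -0.03104718, -0.05333237,  0.09094978,
       -0.04168085]), 'joint_efforts': array([ 4.78547823e-03, -5.69397533e+01, -5.00542295e+01,  8.47995739e-05,
        1.50554627e-02, -2.27523003e-05]), 'tool_pos': array([ 169.65434218, -574.93063854,  230.21694388]), 'tcp_rot': array([-1.79891576e+02, -9.92776098e-03,  1.64317520e+01]), 'ft_force': array([ 1.16082081,  0.04002316, -0.49875121]), 'wrist_torque': array([-0.00534996, -0.01654502, -0.00172186]), 'finger_gap': 85.11973346825644}
{'fx': 445.84641577401896, 'fy': 445.84641577401896, 'cx': 250.97646340595352, 'cy': 194.65226151256672, 'origin': array([ 495.14108585,   17.6770864 , 1067.52248401]), 'attitude': array([-176.29074534,    0.20740562,  -89.02217492])}
{'fx': 424.8341957678933, 'fy': 424.8341957678933, 'cx': 257.09988874886704, 'cy': 183.39896721307102, 'origin': array([ 334.27500455, -542.15714948,  707.42234451]), 'attitude': array([-137.43426773,    1.15247279,  -22.65674135])}
```

View pics/top0.png

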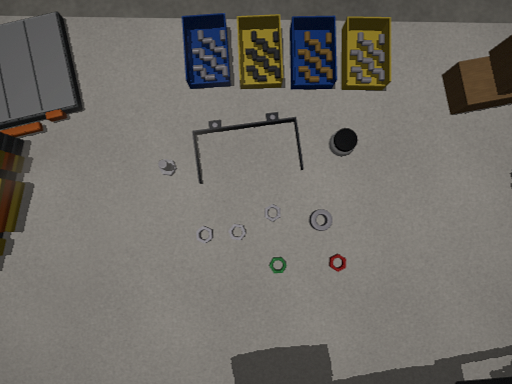

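View pics/side0.png

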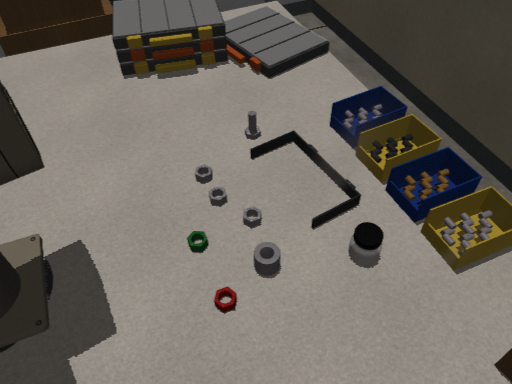

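```bash
cat > h.py <<'E'
import numpy as np,cv2
from scipy.spatial.transform import Rotation as R
def cast(s,uv,z):
    uv=np.atleast_2d(uv).astype(float)
    d=np.c_[(uv[:,0]-s["cx"])/s["fx"],(uv[:,1]-s["cy"])/s["fy"],np.ones(len(uv))]
    d=R.from_euler('xyz',s["attitude"],degrees=True).apply(d)
    o=np.array(s["origin"]);return (o+d*((z-o[2])/d[:,2])[:,None])
def proj(s,p):
    c=R.from_euler('xyz',s["attitude"],degrees=True).inv().apply(np.atleast_2d(p)-s["origin"])
    return np.c_[c[:,0]/c[:,2]*s["fx"]+s["cx"],c[:,1]/c[:,2]*s["fy"]+s["cy"]]
def crop(s,x0,y0,w,h,k,name):
    i=cv2.cvtColor(s["pixels"],cv2.COLOR_RGB2BGR)[y0:y0+h,x0:x0+w]
    cv2.imwrite(name,cv2.resize(i,None,fx=k,fy=k,interpolation=cv2.INTER_CUBIC))
E
python3 - <<'E'
from bench import r
from h import *
s=r.snapshot("top"); crop(s,150,105,220,180,3.5,"pics/topc.png")
s2=r.snapshot("side"); crop(s2,170,100,220,220,2.7,"pics/sidec.png")
print(cast(s,[(206,234),(238,231),(273,212)],20).round())
print(cast(s2,[(204,172),(218,194.5),(252,214.5)],20).round())
print("bush",cast(s,[(320.5,219.5)],42).round(),cast(s2,[(266.5,251)],42).round())
print("frame",cast(s,[(194,131),(295.5,120),(301.5,169),(201,182.5)],30).round())
print("frame side",cast(s2,[(251,152),(293,132),(357,197),(314,220)],30).round())
print(r.sense()['time'])
E
```

```text
[[469. 126.  20.]
 [477.  52.  20.]
 [523. -30.  20.]]
[[468. 127.  20.]
 [475.  50.  20.]
 [522. -30.  20.]]
bush [[ 507. -138.   42.]] [[ 508. -137.   42.]]
frame [[710. 159.  30.]
 [740. -79.  30.]
 [624. -95.  30.]
 [589. 140.  30.]]
frame side [[ 587.  135.   30.]
 [ 707.  159.   30.]
 [ 738.  -82.   30.]
 [ 627. -100.   30.]]
0.2
```

View pics/topc.png

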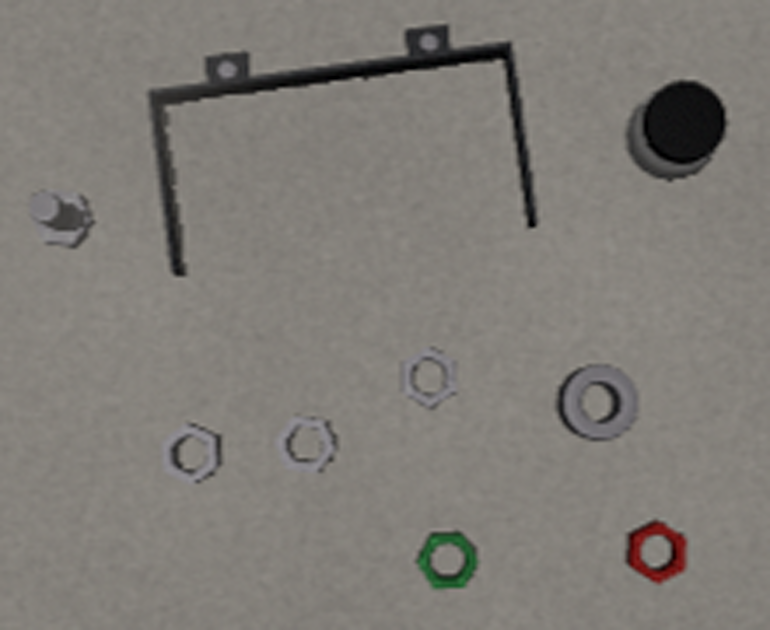

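View pics/sidec.png

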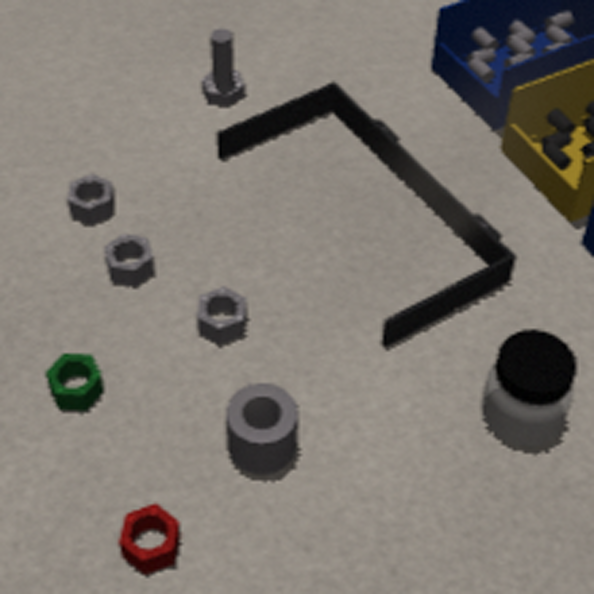

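```bash
cat > go.py <<'E'
# usage: go.py X Y Z YAW -> remaining move in tool axes (m, rad)
import sys
from bench import r
from h import *
def main(x,y,z,yaw):
    s=r.sense(); q=R.from_euler('xyz',s['tcp_rot'],degrees=True)
    d=q.inv().apply(np.array([x,y,z])-s['tool_pos'])/1000
    w=(q.inv()*R.from_euler('xyz',[180,0,yaw],degrees=True)).as_rotvec()
    print('t',round(s['time'],2),'pos',s['tool_pos'].round(1),s['tcp_rot'].round(1),'gap',round(s['finger_gap'],1),'F',s['ft_force'].round(1))
    print('move',d.round(3),w.round(3))
main(*map(float,sys.argv[1:5]))
E
python3 go.py 472 -31 100 1
python3 - <<'E'
import numpy as np
o=np.array([606,20]);a=np.deg2rad(9);X=np.array([np.cos(a),np.sin(a)]);Y=np.array([-np.sin(a),np.cos(a)])
for n,t in(((469,126.5),(80,58)),((476,51),(80,0)),((522.5,-30),(80,-60))):
    T=o+X*t[0]+Y*t[1];n=np.array(n);d=T-n;L=np.hypot(*d);u=d/L
    print("frame",((n-o)@X).round(),((n-o)@Y).round(),'T',T.round(),'yaw',np.degrees(np.arctan2(d[1],d[0])).round(1),'start',(n-50*u).round(),'end',(T-28*u).round(),'L',L.round())
E
```

```text
t 0.2 pos [ 169.7 -575.2  230.6] [-179.9   -0.    16.4] gap 85.3 F [-0.4  0.2 -0.7]
move [ 0.444 -0.436  0.131] [-0.001  0.     0.269]
frame -119.0 127.0 T [676.  90.] yaw -10.1 start [420. 135.] end [648.  95.] L 210.0
frame -124.0 51.0 T [685.  33.] yaw -5.1 start [426.  55.] end [657.  35.] L 210.0
frame -90.0 -36.0 T [694. -27.] yaw 1.1 start [473. -31.] end [666. -27.] L 172.0
```

Emit:
jog_arm([
  [0.444,-0.436,0.13,0,0,0.269,0.72],
  [0.444,-0.436,0.13,0,0,0.269,0.72],
  [0.444,-0.436,0.13,0,0,0.269,0.72],
  [0.444,-0.436,0.13,0,0,0.269,0.72],
  [0.444,-0.436,0.13,0,0,0.269,0.72],
])

```text
time: 0.62
tool_pos: [269.3, -395.5, 188.0]
tcp_rot: [-180.0, 0.0, 1.0]
ft_force: [1.6, -0.6, -0.1]
finger_gap: 25.8
```

```bash
python3 go.py 472 -31 100 1
```

```text
t 0.62 pos [ 269.3 -395.5  188. ] [-180.    0.    1.] gap 25.8 F [ 1.6 -0.6 -0.1]
move [ 0.209 -0.361  0.088] [-0.     0.    -0.001]
```

Emit:
jog_arm([
  [0.209,-0.361,0.088,0,0,0,0.72],
  [0.209,-0.361,0.088,0,0,0,0.72],
  [0.209,-0.361,0.088,0,0,0,0.72],
  [0.209,-0.361,0.088,0,0,0,0.72],
  [0.209,-0.361,0.088,0,0,0,0.72],
])

```text
time: 1.03
tool_pos: [368.3, -217.3, 145.4]
tcp_rot: [180.0, -0.0, 1.0]
ft_force: [0.3, -1.1, -0.5]
finger_gap: 23.9
```

```bash
python3 go.py 472 -31 100 1
```

```text
t 1.03 pos [ 368.3 -217.3  145.4] [180.  -0.   1.] gap 23.9 F [ 0.3 -1.1 -0.5]
move [ 0.107 -0.184  0.045] [ 0. -0. -0.]
```

Emit:
jog_arm([
  [0.107,-0.184,0.045,0,0,0,0.72],
  [0.107,-0.184,0.045,0,0,0,0.72],
  [0.107,-0.184,0.045,0,0,0,0.72],
  [0.107,-0.184,0.045,0,0,0,0.72],
  [0.107,-0.184,0.045,0,0,0,0.72],
])

```text
time: 1.45
tool_pos: [467.8, -39.0, 102.4]
tcp_rot: [180.0, -0.0, 1.0]
ft_force: [0.5, -0.8, 0.1]
finger_gap: 23.9
```

```bash
python3 go.py 472 -31 6 1
```

```text
t 1.45 pos [467.8 -39.  102.4] [180.  -0.   1.] gap 23.9 F [ 0.5 -0.8  0.1]
move [ 0.004 -0.008  0.096] [ 0.    -0.001  0.   ]
```

Emit:
jog_arm([
  [0.001,-0.002,0.03,0,0,0,0.72],
  [0.001,-0.002,0.06,0,0,0,0.72],
  [0.001,-0.002,0.075,0,0,0,0.72],
  [0.001,-0.002,0.085,0,0,0,0.72],
  [0.001,-0.002,0.09,0,0,0,0.72],
])

```text
time: 1.87
tool_pos: [466.9, -38.8, 10.9]
tcp_rot: [-180.0, 0.1, 1.0]
ft_force: [-0.5, 0.4, -0.6]
finger_gap: 24.1
```

```bash
python3 go.py 666 -27 6 1
python3 - <<'E'
from bench import r
from h import *
s=r.snapshot("side"); crop(s,170,100,220,220,2.7,"pics/s1.png")
E
```

```text
t 1.87 pos [466.9 -38.8  10.9] [-1.8e+02  1.0e-01  1.0e+00] gap 24.1 F [-0.5  0.4 -0.6]
move [ 0.199 -0.008  0.004] [-0.001  0.003  0.001]
```

View pics/s1.png

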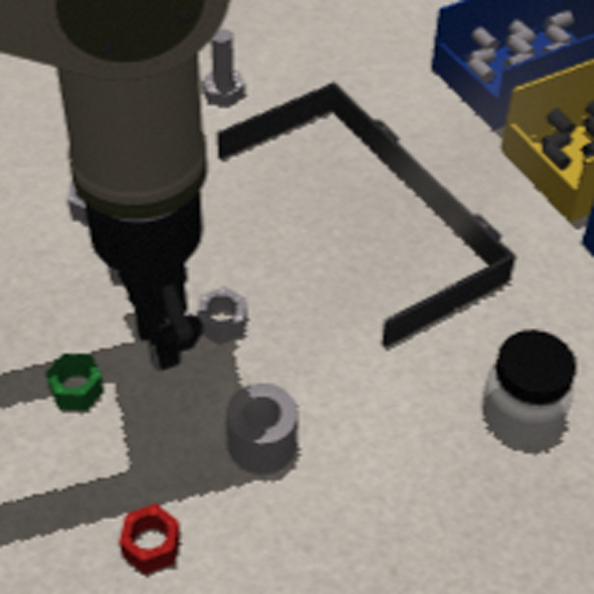

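The fingers stand behind nut_c, clear of the green nut and the bush. I'll shift 8 mm sideways, then push.

Emit:
jog_arm([
  [0.002,-0.008,0.004,0,0,0,0.72],
  [0.014,-0.008,0.004,0,0,0,0.72],
  [0.026,-0.008,0.004,0,0,0,0.72],
  [0.038,-0.008,0.004,0,0,0,0.72],
  [0.05,-0.008,0.004,0,0,0,0.72],
])

```text
time: 2.33
tool_pos: [519.9, -30.1, 10.2]
tcp_rot: [180.0, -0.1, 1.0]
ft_force: [0.2, 0.8, -0.5]
finger_gap: 24.1
```

Emit:
jog_arm([
  [0.012,0,0,0,0,0,0.72],
  [0.024,0,0,0,0,0,0.72],
  [0.036,0,0,0,0,0,0.72],
  [0.048,0,0,0,0,0,0.72],
  [0.06,0,0,0,0,0,0.72],
])

```text
time: 2.75
tool_pos: [579.8, -29.0, 10.1]
tcp_rot: [180.0, -0.1, 1.0]
ft_force: [-0.8, -0.1, 0.1]
finger_gap: 24.1
```

```bash
python3 go.py 666 -27 6 1
python3 - <<'E'
from bench import r
from h import *
s=r.snapshot("side"); crop(s,170,100,220,220,2.7,"pics/s2.png")
E
```

```text
t 2.75 pos [579.8 -29.   10.1] [ 1.8e+02 -1.0e-01  1.0e+00] gap 24.1 F [-0.8 -0.1  0.1]
move [ 0.086 -0.     0.004] [ 0.    -0.002 -0.   ]
```

View pics/s2.png

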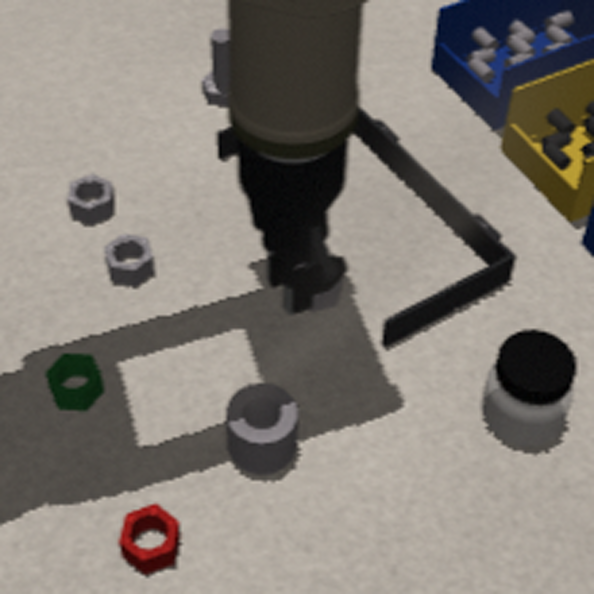

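Run:
```python
from bench import r
from h import *
s=r.snapshot("side"); crop(s,250,170,90,70,8,"pics/s3.png")
print(proj(s,[[608,-28,20],[580,-29,10]])-[250,170])
```

```text
[[39.45189392 30.93278496]
 [27.50697442 38.38363682]]
```

View pics/s3.png

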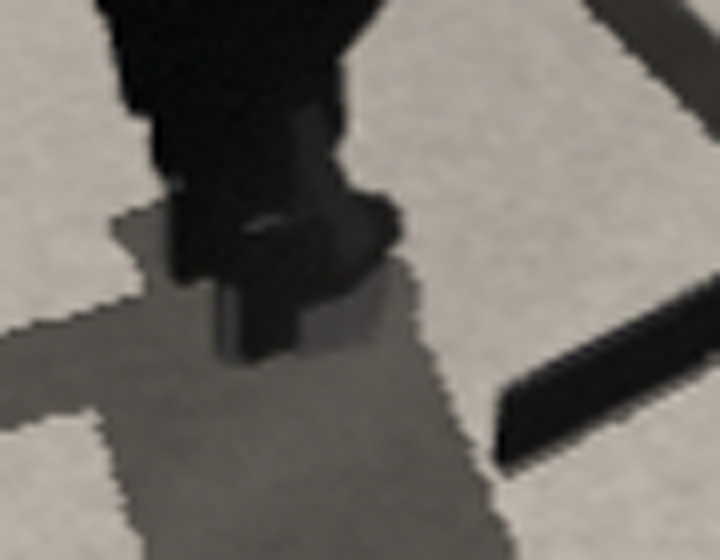

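The nut sits in front of the fingers (crop 300–410, 260–350), where it was predicted. I'll continue the push.

Emit:
jog_arm([
  [0.01,0,0.001,0,0,0,0.72],
  [0.022,0,0.003,0,0,0,0.72],
  [0.034,0,0.003,0,0,0,0.72],
  [0.046,0,0.003,0,0,0,0.72],
  [0.056,0,0.003,0,0,0,0.72],
])

```text
time: 3.27
tool_pos: [634.6, -28.0, 6.5]
tcp_rot: [180.0, -0.0, 1.0]
ft_force: [-0.8, 0.4, -0.5]
finger_gap: 24.3
```

Emit:
jog_arm([
  [0.01,0,0,0,0,0,0.72],
  [0.018,0,0,0,0,0,0.72],
  [0.025,0,0,0,0,0,0.72],
  [0.03,0,0,0,0,0,0.72],
  [0.03,0,0,0,0,0,0.72],
])

```text
time: 3.68
tool_pos: [664.9, -27.6, 6.3]
tcp_rot: [180.0, -0.1, 1.0]
ft_force: [-0.4, -0.3, 0.6]
finger_gap: 23.8
```

Emit:
jog_arm([
  [-0.02,0,0,0,0,0,0.72],
  [-0.03,0,-0.03,0,0,0,0.72],
  [-0.04,0,-0.07,0,0,0,0.72],
  [-0.08,-0.02,-0.08,0,0,0.1,0.72],
  [-0.12,-0.04,-0.08,0,0,0.1,0.72],
])

```text
time: 4.1
tool_pos: [552.8, 6.5, 90.7]
tcp_rot: [-180.0, -0.6, -5.1]
ft_force: [0.3, 0.6, 0.7]
finger_gap: 24.2
```

```bash
python3 go.py 426 55 85 -5
python3 - <<'E'
from bench import r
from h import *
s=r.snapshot("side"); crop(s,170,100,220,220,2.7,"pics/s4.png")
E
```

```text
t 4.1 pos [552.8   6.5  90.7] [-180.    -0.6   -5.1] gap 24.2 F [0.3 0.6 0.7]
move [-0.131 -0.037  0.004] [-0.    -0.01  -0.003]
```

View pics/s4.png

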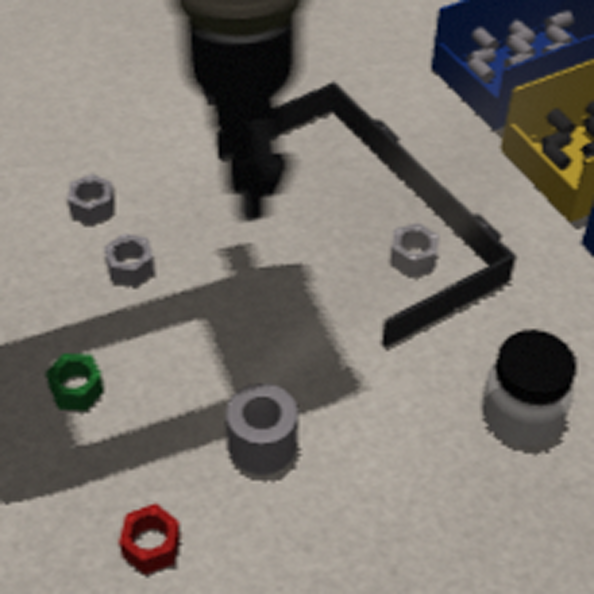

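nut_c is well inside the frame (crop 414,250), and the bush has not moved. Next is the middle nut.

Emit:
jog_arm([
  [-0.04,-0.01,0,0,0,0,0.72],
  [-0.08,-0.03,0,0,0,0,0.72],
  [-0.11,-0.037,0,0,0,0,0.72],
  [-0.131,-0.037,0,0,0,0,0.72],
  [-0.131,-0.037,0.01,0,0,0,0.72],
])

```text
time: 4.57
tool_pos: [419.5, 55.8, 76.0]
tcp_rot: [-180.0, -0.0, -4.6]
ft_force: [0.8, 0.3, 0.5]
finger_gap: 23.6
```

```bash
python3 go.py 426 55 8 -5
```

```text
t 4.57 pos [419.5  55.8  76. ] [-180.    -0.    -4.6] gap 23.6 F [0.8 0.3 0.5]
move [0.006 0.    0.068] [-0.    -0.     0.007]
```

Emit:
jog_arm([
  [0,0,0.03,0,0,0.007,0.72],
  [0,0,0.05,0,0,0.007,0.72],
  [0,0,0.06,0,0,0.007,0.72],
  [0,0,0.067,0,0,0.007,0.72],
  [0,0,0.067,0,0,0.007,0.72],
])

```text
time: 4.98
tool_pos: [421.3, 54.7, 7.2]
tcp_rot: [180.0, 0.1, -5.1]
ft_force: [-1.1, 1.0, 0.4]
finger_gap: 24.1
```

```bash
python3 go.py 657 35 7 -5;python3 - <<'E'
from bench import r
from h import *
s=r.snapshot("top"); crop(s,150,105,220,180,3.5,"pics/t5.png")
E
```

```text
t 4.98 pos [421.3  54.7   7.2] [ 1.8e+02  1.0e-01 -5.1e+00] gap 24.1 F [-1.1  1.   0.4]
move [ 0.236 -0.001 -0.   ] [ 0.     0.002 -0.002]
```

View pics/t5.png

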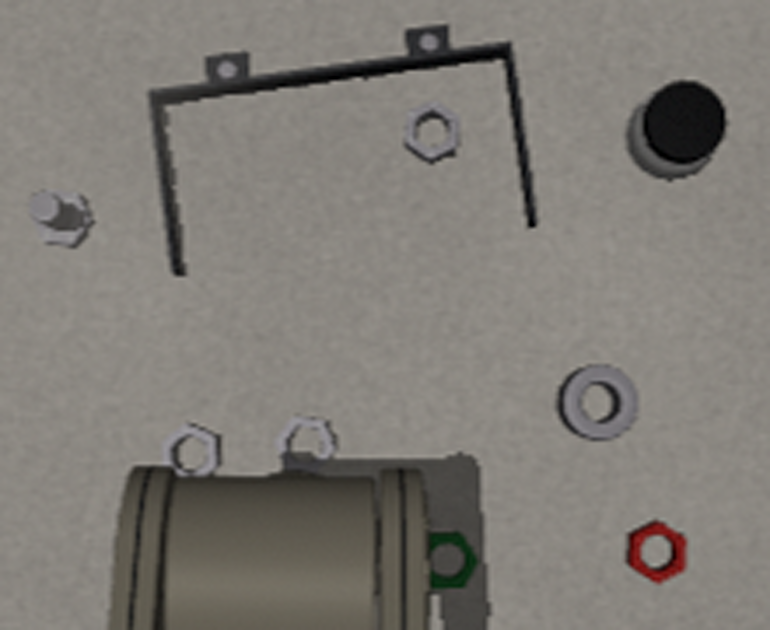

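nut_c lies at crop (432,133), clear of the walls. The arm is behind the middle nut, so I'll push it now.

Emit:
jog_arm([
  [0.012,0,0,0,0,0,0.72],
  [0.024,0,0,0,0,0,0.72],
  [0.036,0,0,0,0,0,0.72],
  [0.048,0,0,0,0,0,0.72],
  [0.06,0,0,0,0,0,0.72],
])

```text
time: 5.45
tool_pos: [483.8, 49.4, 9.9]
tcp_rot: [-180.0, -0.1, -5.1]
ft_force: [-0.2, 0.3, 0.2]
finger_gap: 24.0
```

Emit:
jog_arm([
  [0.012,0,0,0,0,0,0.72],
  [0.024,0,0,0,0,0,0.72],
  [0.036,0,0,0,0,0,0.72],
  [0.048,0,0,0,0,0,0.72],
  [0.06,0,0,0,0,0,0.72],
])

```text
time: 5.87
tool_pos: [543.4, 44.0, 9.9]
tcp_rot: [-180.0, -0.1, -5.1]
ft_force: [-0.4, -0.3, 0.6]
finger_gap: 23.9
```

```bash
python3 go.py 657 35 7 -5;python3 - <<'E'
from bench import r
from h import *
s=r.snapshot("side"); crop(s,170,100,220,220,2.7,"pics/s6.png")
E
```

```text
t 5.87 pos [543.4  44.    9.9] [-1.8e+02 -1.0e-01 -5.1e+00] gap 23.9 F [-0.4 -0.3  0.6]
move [ 0.114 -0.001  0.003] [-0.    -0.002 -0.002]
```

View pics/s6.png

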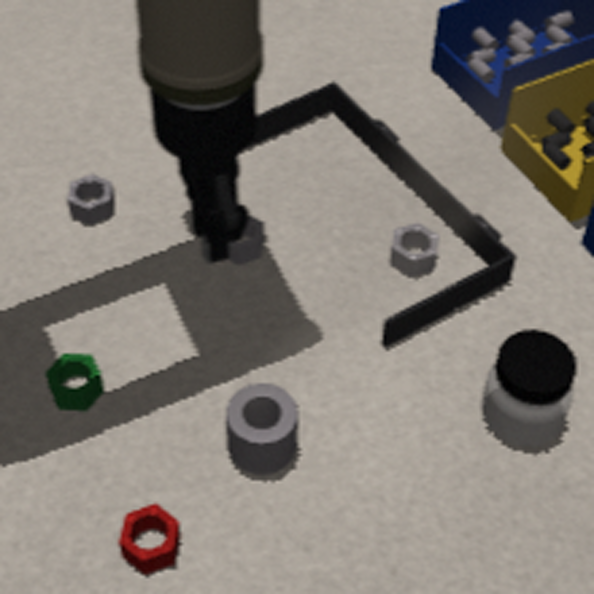

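The nut rides in front of the fingers (crop 245,240). I'll finish this push.

Emit:
jog_arm([
  [0.012,0,0.001,0,0,0,0.72],
  [0.024,0,0.002,0,0,0,0.72],
  [0.036,0,0.003,0,0,0,0.72],
  [0.048,0,0.003,0,0,0,0.72],
  [0.06,0,0.003,0,0,0,0.72],
])

```text
time: 6.33
tool_pos: [602.4, 38.7, 6.6]
tcp_rot: [-180.0, -0.0, -5.1]
ft_force: [-0.8, 0.8, 0.0]
finger_gap: 23.9
```

Emit:
jog_arm([
  [0.012,0,0,0,0,0,0.72],
  [0.024,0,0,0,0,0,0.72],
  [0.036,0,0,0,0,0,0.72],
  [0.046,0,0,0,0,0,0.72],
  [0.05,0,0,0,0,0,0.72],
])

```text
time: 6.75
tool_pos: [653.0, 34.1, 6.8]
tcp_rot: [-180.0, -0.1, -5.1]
ft_force: [-1.4, 0.0, 0.9]
finger_gap: 23.6
```

Emit:
jog_arm([
  [-0.02,0,0,0,0,0,0.72],
  [-0.03,0,-0.03,0,0,0,0.72],
  [-0.04,0,-0.07,0,0,0,0.72],
  [-0.08,-0.02,-0.08,0,0,0.09,0.72],
  [-0.12,-0.04,-0.08,0,0,0.09,0.72],
])

```text
time: 7.17
tool_pos: [544.8, 80.8, 91.0]
tcp_rot: [-179.9, -0.6, -10.7]
ft_force: [0.5, 1.5, 0.1]
finger_gap: 24.1
```

```bash
python3 go.py 420 135 80 -10.1
python3 - <<'E'
from bench import r
from h import *
s=r.snapshot("side"); crop(s,170,100,220,220,2.7,"pics/s7.png")
E
```

```text
t 7.17 pos [544.8  80.8  91. ] [-179.9   -0.6  -10.7] gap 24.1 F [0.5 1.5 0.1]
move [-0.133 -0.03   0.01 ] [-0.002 -0.01  -0.01 ]
```

View pics/s7.png

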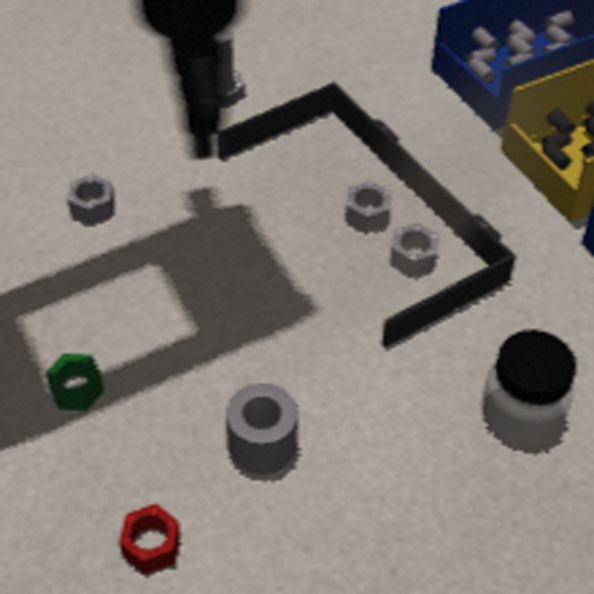

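Two nuts are inside, at crop (368,207) and (414,250). Now the last one.

Emit:
jog_arm([
  [-0.04,-0.01,0,0,0,0,0.72],
  [-0.08,-0.02,0,0,0,0,0.72],
  [-0.11,-0.03,0,0,0,0,0.72],
  [-0.131,-0.03,0,0,0,0,0.72],
  [-0.131,-0.03,0.01,0,0,0,0.72],
])

```text
time: 7.63
tool_pos: [415.5, 135.4, 76.7]
tcp_rot: [-179.9, -0.1, -10.1]
ft_force: [-0.4, 0.5, 0.3]
finger_gap: 23.9
```

```bash
python3 go.py 420 135 8 -10.1
```

```text
t 7.63 pos [415.5 135.4  76.7] [-1.799e+02 -1.000e-01 -1.010e+01] gap 23.9 F [-0.4  0.5  0.3]
move [ 0.004 -0.     0.069] [-0.001 -0.001 -0.001]
```

Emit:
jog_arm([
  [0,0,0.03,0,0,0,0.72],
  [0,0,0.05,0,0,0,0.72],
  [0,0,0.06,0,0,0,0.72],
  [0,0,0.067,0,0,0,0.72],
  [0,0,0.067,0,0,0,0.72],
])

```text
time: 8.05
tool_pos: [417.2, 133.7, 7.2]
tcp_rot: [180.0, 0.1, -10.3]
ft_force: [-0.4, -0.4, 0.2]
finger_gap: 23.9
```

Emit:
jog_arm([
  [0.012,0,0,0,0,0,0.72],
  [0.024,0,0,0,0,0,0.72],
  [0.036,0,0,0,0,0,0.72],
  [0.048,0,0,0,0,0,0.72],
  [0.06,0,0,0,0,0,0.72],
])

```text
time: 8.47
tool_pos: [478.7, 123.3, 9.7]
tcp_rot: [-180.0, -0.1, -10.3]
ft_force: [0.4, 0.2, -0.4]
finger_gap: 23.8
```

Emit:
jog_arm([
  [0.012,0,0,0,0,0,0.72],
  [0.024,0,0,0,0,0,0.72],
  [0.036,0,0,0,0,0,0.72],
  [0.048,0,0,0,0,0,0.72],
  [0.06,0,0,0,0,0,0.72],
])

```text
time: 8.88
tool_pos: [537.6, 112.5, 9.7]
tcp_rot: [-180.0, -0.1, -10.3]
ft_force: [-0.9, 0.2, -0.2]
finger_gap: 24.1
```

```bash
python3 go.py 648 95 7 -10.1;python3 - <<'E'
from bench import r
from h import *
s=r.snapshot("side"); crop(s,170,100,220,220,2.7,"pics/s8.png")
E
```

```text
t 8.88 pos [537.6 112.5   9.7] [-1.80e+02 -1.00e-01 -1.03e+01] gap 24.1 F [-0.9  0.2 -0.2]
move [ 0.112 -0.002  0.003] [-0.001 -0.001 -0.003]
```

View pics/s8.png

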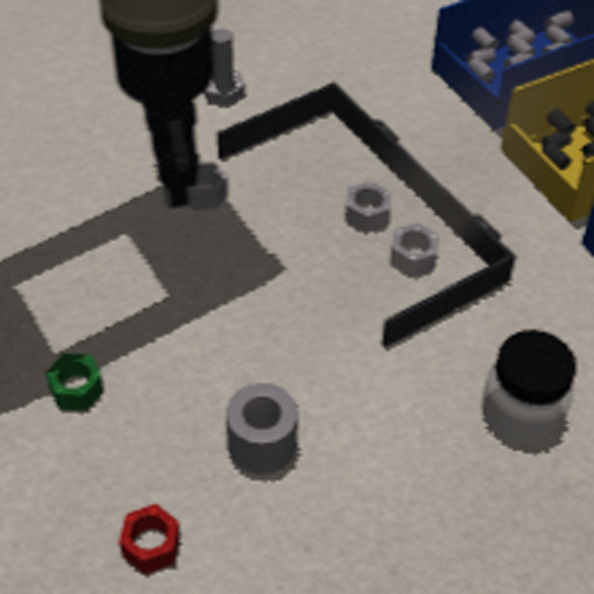

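Emit:
jog_arm([
  [0.01,0.001,0.001,0,0,0,0.72],
  [0.02,0.003,0.002,0,0,0,0.72],
  [0.03,0.005,0.003,0,0,0,0.72],
  [0.04,0.006,0.003,0,0,0,0.72],
  [0.05,0.008,0.003,0,0,0,0.72],
])

```text
time: 9.35
tool_pos: [584.5, 95.6, 5.7]
tcp_rot: [-180.0, -0.0, -10.3]
ft_force: [-1.9, 1.3, 1.3]
finger_gap: 23.7
```

```bash
python3 go.py 648 90 7 -10.1;python3 - <<'E'
from bench import r
from h import *
s=r.snapshot("side"); crop(s,220,110,110,100,6,"pics/s9.png")
E
```

```text
t 9.35 pos [584.5  95.6   5.7] [-180.    -0.   -10.3] gap 23.7 F [-1.9  1.3  1.3]
move [ 0.063 -0.006 -0.001] [-0.    -0.    -0.003]
```

View pics/s9.png

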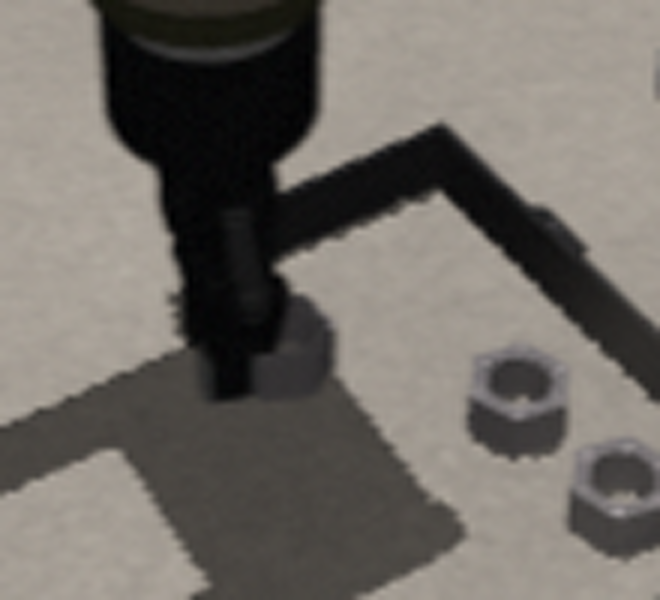

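Emit:
jog_arm([
  [0.012,0,0,0,0,0,0.72],
  [0.024,0,0,0,0,0,0.72],
  [0.036,-0.001,0,0,0,0,0.72],
  [0.048,-0.002,0,0,0,0,0.72],
  [0.055,-0.003,0,0,0,0,0.72],
])

```text
time: 9.82
tool_pos: [639.6, 88.5, 5.6]
tcp_rot: [180.0, -0.1, -10.3]
ft_force: [-0.5, 0.1, 0.2]
finger_gap: 23.8
```

Emit:
jog_arm([
  [0,0,0,0,0,0,0.72],
  [-0.02,0,0,0,0,0,0.72],
  [-0.035,0,-0.03,0,0,0,0.72],
  [-0.05,0,-0.07,0,0,0,0.72],
  [-0.09,0,-0.1,0,0,0,0.72],
])

```text
time: 10.23
tool_pos: [558.5, 103.4, 102.7]
tcp_rot: [-180.0, -0.2, -10.3]
ft_force: [1.7, 0.4, 2.4]
finger_gap: 23.7
```

Emit:
jog_arm([
  [-0.04,0,-0.02,0,0,0,0.72],
  [-0.08,0,-0.04,0,0,0,0.72],
  [-0.12,0,-0.06,0,0,0,0.72],
  [-0.15,0,-0.08,0,0,0,0.72],
  [-0.15,0,-0.08,0,0,0,0.72],
])

```text
time: 10.65
tool_pos: [406.9, 131.8, 184.2]
tcp_rot: [-179.8, -0.3, -10.2]
ft_force: [0.4, 0.3, 0.9]
finger_gap: 23.7
```

Run:
```python
from bench import r
from h import *
s=r.snapshot("top"); crop(s,150,105,220,180,3.5,"pics/t10.png")
s=r.snapshot("side"); crop(s,170,100,220,220,2.7,"pics/s10.png")
```

```text
(no output)
```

View pics/t10.png

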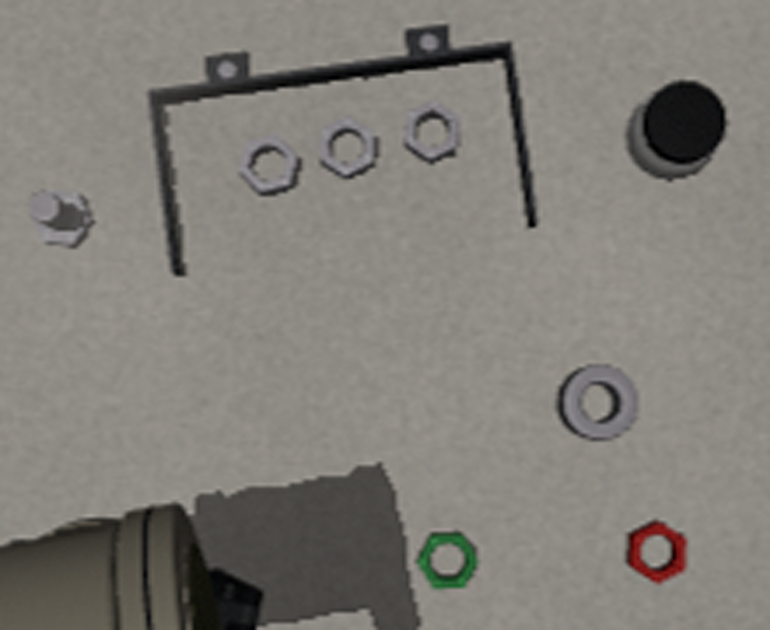

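View pics/s10.png

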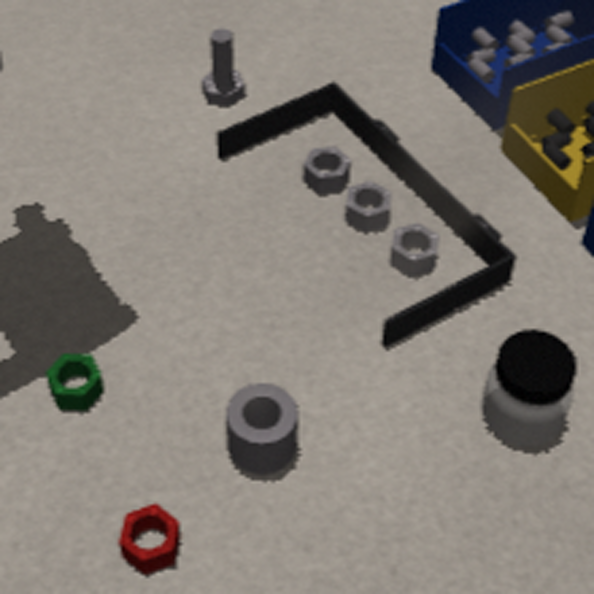

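Both views show all three nuts flat and well inside the frame, at top crop (270,166), (349,149) and (432,133). The bush, bolt, jar and coloured nuts have not moved.

Run:
```python
from bench import r
print(r.hand_in()); print(r.sense()['time'])
```

```text
the job is handed in; nothing more can be done
None
the job is handed in; nothing more can be done
```

All three grey nuts are inside the catch frame, and the job was handed in at about 10.8 s of the 72 s allowed. I pushed each nut in turn through the open side with the fingers about 24 mm apart, sliding it along the table without gripping or lifting it.

My last top and side pictures, taken with the arm clear, show each nut flat and away from all three walls. The frame's open side is well behind them. By eye, the bush, bolt, jar, and the green and red nuts are where they were at the start. Wrist force readings stayed within a few newtons, and no check failed or disagreed.

I did not re-measure the nuts' final positions in millimetres; that judgement rests on the pictures.

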